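# Put the glass shaker back in the gap under the hanging mugs

### The job

The glass shaker stands out on the bench: put it back upright on the black rubber mat under the mug pegs, with its whole base on the mat, in a gap between the things that stand there which is wide enough for it. Carry it upright, lower it gently until it stands on the mat before you let go, and do not touch the things on the mat, the mugs hanging above or the peg board's wall, or shift anything else on the bench.

Things in the scene. Friction and masses are not known exactly. Their poses are not given: they have to be found in the camera images.
- shaker: the glass shaker with a steel screw-top lid that is to be put away: 168 mm tall, about 0.3 to 0.5 kg; clear glass body 68 mm across up to 112 mm (foot 62 mm across), narrowing to 60 mm at 128 mm, then the lid. Origin: centre of its underside, z up its axis. It starts upright on the open bench
- shaker_lid (a point): centre of the shaker's steel lid, on its axis 146 mm above its underside: the lid is a straight ribbed cylinder 62 mm across from 128 to 158 mm above the underside (good to grip), with a low dome above to 168 mm
- mat: black ribbed rubber mat, 125 mm (its x) by 520 mm (its y), 6 mm thick, lying fixed on the bench below the pegs. Origin: centre of its underside, on the bench. Its -x points away from the peg board to the open bench, its y runs along the row; three things stand on it in any order, with two gaps between them, and one or both of them wider than 85 mm; past the outer two there is no room
- rack: low white tiled wall 540 mm long (its y) and 412 mm high, 44 mm thick, with a wooden peg board 18 mm thick and 520 mm long on its front, 295 to 395 mm up. Fixed. Origin: on the bench at the middle of its tiled front; the front faces its -x, the mat's middle lies 75 mm in front. Five wooden pegs 12 mm thick at y = -180, -90, 0, 90, 180 mm, 360 mm up, stick out to 106 mm in front of the tiles
- pitcher: steel milk pitcher standing on the mat: 82 mm across the belly, 95 mm tall, wire handle to its -x reaching 77 mm from its axis, spout to +x reaching 46 mm. Origin: centre of its underside (6 mm above the bench)
- knock_box: round grey plastic knock box with a black bar across, standing on the mat: 110 mm across, 95 mm tall (the bar's ends reach 58 mm from the axis along its y, 80 mm up). Origin: centre of its underside
- canister: terracotta bean canister with a wooden lid and knob, standing on the mat: 100 mm across, 105 mm tall with the knob. Origin: centre of its underside
- mug_near: white mug hanging by its handle from the peg at the board's y = +90 mm, the end nearer the robot, free to swing about it. Origin: on the peg, 66 mm in front of the tiles, 361 mm above the bench; axes as the board's. The mug lies level below the peg, 80 mm across, its length 90 mm along the board (from 53 mm one side to 37 mm the other side of the peg), its lowest part 260 mm above the bench, its front 106 mm in front of the tiles
- mug_far: blue mug hanging likewise from the peg at the board's y = -90 mm, farther from the robot, same size and origin: lowest part 260 mm above the bench, front 106 mm in front of the tiles
- tamper: dark steel coffee tamper standing on the bench, 58 mm across, 88 mm tall. Origin: centre of its underside
- saucers: stack of four white saucers, 140 mm across, 48 mm tall. Origin: centre of the underside
- cup: small terracotta cup, 66 mm across, 60 mm tall, with a handle. Origin: centre of its underside

How it is judged:
By the outcome, as a careful person would: the job done as asked, in the order asked, and still so for the second after the job is handed in, with the robot touching nothing.
It also fails if it takes over 51 s, if anything falls off the work surface, if the arm or the gripper's body presses on something with over 40 N, if the wrist force passes 120 N, or if a joint passes its speed limit or range.

### The arm

A 6-joint arm with a two-finger parallel gripper is mounted at the origin on the work surface. World frame = base frame: x ahead of the robot, y to its left, z up, the work surface at z = 0. Lengths are in m, angles in rad, forces in N, time in s.
With the tool pointing down it reaches from about 0.35 to 0.775 m from the base axis. Payload 5.5 kg.
Tool frame: the origin (TCP) lies between the finger pads; the fingertips stand 19 mm ahead of it and the grasp point (between the pads) is the TCP (env.tcp_to_tips is the distance from the TCP to the fingertips, in m); z points along the fingers, y is the direction in which the jaws open and shut (so a half turn about z gives the same grasp; the last joint's range is limited). The gripper opens to 85 mm and grips with 20 to 120 N. Pads are 22 mm wide; open, the fingers measure 114 mm over their backs; the gripper's body (76 mm by 85 mm) begins 54 mm behind the grasp point. The pads swing forward as they close: fully open they stand 13 mm farther back than shut.
Start: joints at [-1.389, 0.313, 0.046, 1.304, 0, 1.431], TCP at [0.182, -0.546, 0.25] pointing down, gripper open.
Joint ranges: [-2.76, 2.76], [-0.86, 1.69], [-1.03, 1.26], [-2.2, 2.34], [-1.47, 1.5], [-3.14, 3.14]. Speed limits (rad/s): [2.57, 2.57, 3.14, 3.14, 3.14, 3.14].

### API

Orientations are given as a unit quaternion [w, x, y, z].
In Python, from workcell import env, eyes, job gives the robot as it stands. The module is installed in compiled form; this text tells all that it offers.
- The arm moves only by the tool move_arm, never from a script. Its argument "commands" is a list of rows, each a list of 3 entries, a list of its own where there are three numbers: the shift along the world's x, y, z as a fraction of full scale, then the turn, a rotation vector about the world's x, y, z as a fraction of full scale, then the gripper command: -1 is shut, 1 is fully open, values between are in proportion. In form: [[[x, y, z], [wx, wy, wz], gripper], ...]. A call has 1 to 5 rows; each row shifts and turns the commanded pose from where the row before left it; what a row does not reach is not made up. Full scale, the value 1, is 0.04 m for a shift and 8 degrees for a turn. A row lasts 1/10 s, in which the tool goes at most 50 mm and 8.59 degrees, less where a joint would pass 70% of its speed; a pose out of reach is approached as far as the arm can. A call with a number of a shift or a turn outside -1 to 1 is refused whole. A call with a gripper value outside its range is refused whole. The fingers move at their own pace and stop on an object; "newtons" is the grip in N (left out, the last holds). Time passes only in rows, so rows that do not move let the fingers close. It gives the time, the measured TCP pose, the force and the opening at its end, in the units of the state.
- env.get_state(): the state, without advancing time (a new reading comes with each control period).
- eyes.read_camera(name): name is "side" or "top" or "wrist"; returns a dict with "frame" (400x640x3 uint8, red, green, blue), "mtx" (3x3 intrinsics, pixels), "k1" (the pictures are not rectified: a ray, as slopes to the right and down, at radius r is drawn at 1 + k1 r^2 times it, then the intrinsics apply), "camera_from_world" (4x4, takes a point from world to camera coordinates); the wrist camera has in their place "mount" (4x4, takes a point from camera to tool coordinates, whose origin is the TCP and whose axes are the flange's). Camera axes: x right, y down, z forward; pixel columns grow to the right and rows downward; lengths in m; the calibration is good to about 2 mm. A picture is of the moment at which its call begins: read the wrist's pose just before it. There is no depth.
- job.hand_in(): hands the job in, once; it reports no verdict.
The state is a dict: "clock": time; "joint_pos": joint angles; "qvel": joint speeds; "tau": joint torques, N m; "tcp_pos": TCP position; "orientation": TCP orientation; "wrist_force": force on the tool from outside, world axes, zero at the start; "ft_torque": the same for the moment, N m; "finger_gap": finger opening in m.
Only numpy, scipy, OpenCV 4.12 (cv2) and the standard library are available. Lean on these libraries where they do the work, as an engineer would, in place of code of your own. Each camera call takes 0.05 s, during which the arm holds its last target.

## Working session

There is one attempt and no reset: what is moved stays moved. The work goes in short steps, Python scripts to look and compute and a tool call to move; the robot and the scene stay as the last step left them, time stands still between calls to the robot, and variables do not carry over. Pictures are saved under pics/ and viewed, and the job is handed in when it is done.

Besides the shell and the picture viewer there is one more tool, called after "Request:" by a JSON object that holds its "op" and its "data", one argument or row to a line. move_arm: Moves the arm, as the interface text tells. Its arguments: {"type":"object","properties":{"commands":{"type":"array","items":{"type":"array"}},"newtons":{"type":"number"}},"required":["commands"]}

```bash
mkdir -p pics; python3 - <<'E'
from workcell import env, eyes, job
import cv2, numpy as np
s=env.get_state(); print({k:np.round(v,3).tolist() for k,v in s.items()})
for n in ["side","top","wrist"]:
    c=eyes.read_camera(n); cv2.imwrite(f"pics/{n}0.png",c["frame"][:,:,::-1])
    print(n,{k:np.round(v,4).tolist() for k,v in c.items() if k!="frame"})
E
```

```text
{'clock': 0.0, 'joint_pos': [-1.389, 0.314, 0.045, 1.304, -0.0, 1.431], 'qvel': [0.002, 0.001, 0.001, 0.0, -0.0, -0.0], 'tau': [0.001, -48.063, 29.853, 0.02, -0.0, 0.0], 'tcp_pos': [0.182, -0.545, 0.249], 'orientation': [-0.001, 0.987, 0.16, -0.0], 'wrist_force': [-0.183, 0.925, 0.097], 'ft_torque': [0.042, -0.005, -0.024], 'finger_gap': 0.085}
side {'mtx': [[468.7469, 0.0, 317.3583], [0.0, 468.7469, 206.0757], [0.0, 0.0, 1.0]], 'k1': 0.0204, 'camera_from_world': [[0.9278, -0.373, 0.0114, -0.4931], [-0.2322, -0.6009, -0.7649, 0.2968], [0.2921, 0.707, -0.6441, 1.4974], [0.0, 0.0, 0.0, 1.0]]}
top {'mtx': [[520.0972, 0.0, 319.1979], [0.0, 520.0972, 195.4008], [0.0, 0.0, 1.0]], 'k1': -0.05, 'camera_from_world': [[0.0088, -0.9999, 0.0098, 0.0065], [-0.9878, -0.0103, -0.1557, 0.5644], [0.1557, -0.0083, -0.9878, 1.7675], [0.0, 0.0, 0.0, 1.0]]}
wrist {'mtx': [[343.1238, 0.0, 321.212], [0.0, 343.1238, 201.9179], [0.0, 0.0, 1.0]], 'k1': -0.0742, 'mount': [[-0.0, -0.9452, -0.3265, 0.0846], [1.0, 0.0, -0.0002, -0.0008], [0.0002, -0.3265, 0.9452, -0.1241], [0.0, 0.0, 0.0, 1.0]]}
```

View pics/side0.png

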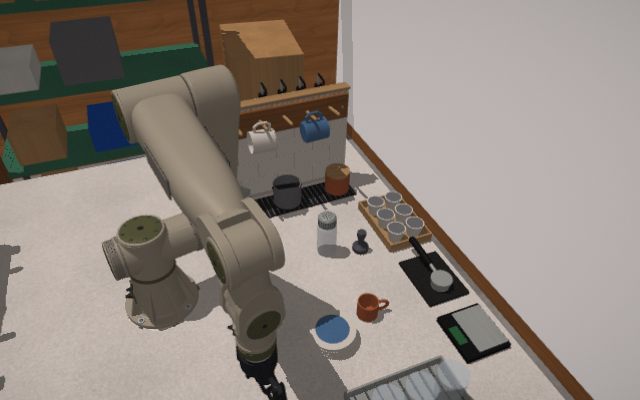

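View pics/top0.png

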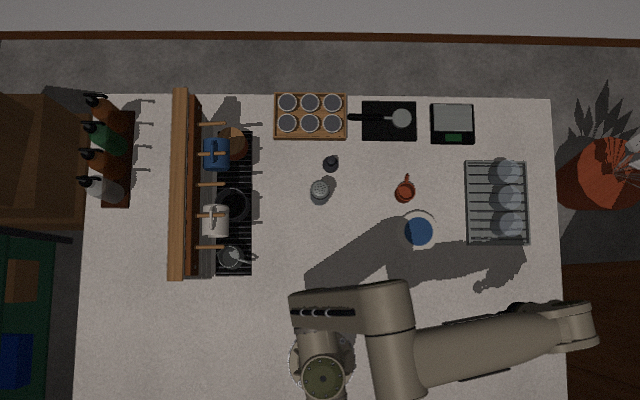

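View pics/wrist0.png

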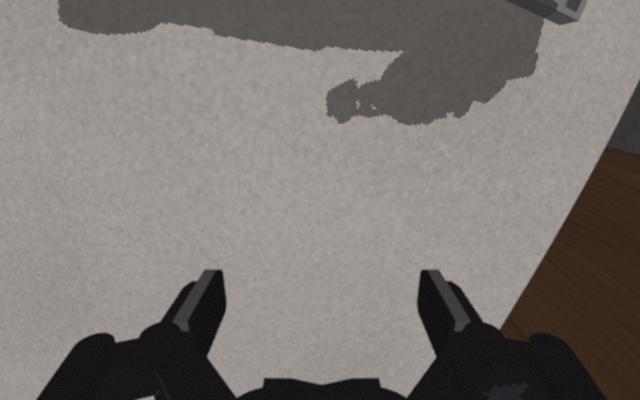

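```bash
cat > h.py <<'E'
import numpy as np, cv2
from workcell import env, eyes, job
from scipy.spatial.transform import Rotation as R
def read(n):
    s=env.get_state(); c=eyes.read_camera(n); c['name']=n
    if n=="wrist":
        w,x,y,z=s['orientation']; T=np.eye(4); T[:3,:3]=R.from_quat([x,y,z,w]).as_matrix(); T[:3,3]=s['tcp_pos']
        c['camera_from_world']=np.linalg.inv(T@c['mount'])
    return c
def ray(c,u,v):
    K=c['mtx'];d=np.array([(u-K[0,2])/K[0,0],(v-K[1,2])/K[1,1]]);q=d.copy()
    for _ in range(20): q=d/(1+c['k1']*(q@q))
    T=np.linalg.inv(c['camera_from_world']); return T[:3,3],T[:3,:3]@np.array([q[0],q[1],1])
def plane(c,u,v,z):
    o,d=ray(c,u,v); return o+d*(z-o[2])/d[2]
def proj(c,p):
    p=np.atleast_2d(p); q=(c['camera_from_world']@np.c_[p,np.ones(len(p))].T)[:3]; q=(q[:2]/q[2]); r2=(q**2).sum(0)
    q=q*(1+c['k1']*r2); K=c['mtx']; return np.c_[q[0]*K[0,0]+K[0,2],q[1]*K[1,1]+K[1,2]]
def crop(c,x0,y0,x1,y1,f,name,line=True):
    im=cv2.resize(c['frame'][y0:y1,x0:x1,::-1],None,fx=f,fy=f,interpolation=cv2.INTER_CUBIC); cv2.imwrite(name,im)
E
python3 - <<'E'
from h import *
c=read("top"); crop(c,160,80,360,290,3-0,"pics/t1.png".replace("t1","t1"),0)
s=read("side"); crop(s,230,90,390,265,4-1,"pics/s1.png")
for p in [(320,184),(319,200),(232,142),(232,203),(231,257)]: print(p,plane(c,*p,0.1).round(3))
for p in [(252,130),(251,275),(216,275)]: print('mat',plane(c,*p,0.006).round(3))
E
```

```text
(320, 184) [0.595 0.01  0.1  ]
(319, 200) [0.54  0.013 0.1  ]
(232, 142) [0.738 0.313 0.1  ]
(232, 203) [0.527 0.306 0.1  ]
(231, 257) [0.346 0.303 0.1  ]
mat [0.808 0.258 0.006]
mat [0.288 0.246 0.006]
mat [0.286 0.368 0.006]
```

View pics/t1.png

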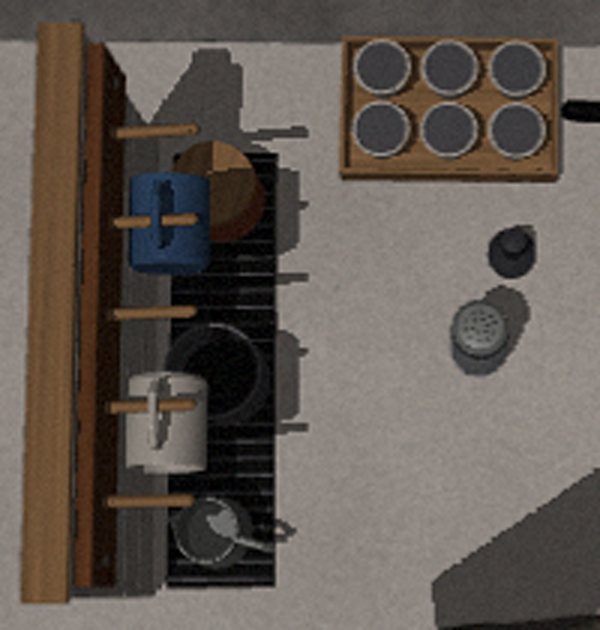

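View pics/s1.png

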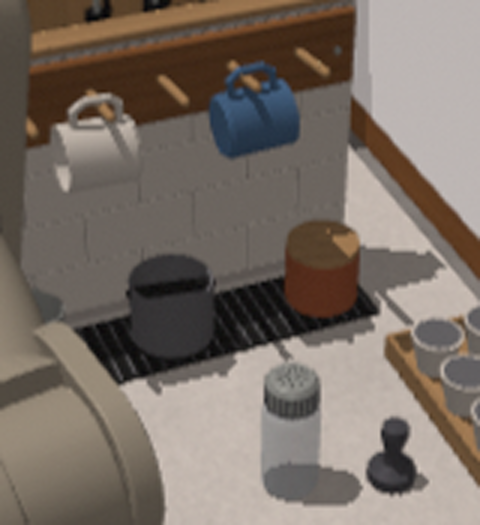

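```bash
python3 - <<'E'
from h import *
c=read("top"); s=read("side")
T=lambda u,v:(160+u/3-1/3,80+v/3-1/3); S=lambda u,v:(230+u/3-1/3,90+v/3-1/3)
print("knock rim top view R,top,bottom")
for p in [(268,372),(217,322),(235,422),(166,372)]: print(plane(c,*T(*p),0.101).round(3))
print("knock side rim L,R,top, bottomfoot")
for p in [(129,283),(215,283),(172,257)]: print(plane(s,*S(*p),0.101).round(3))
print(plane(s,*S(172,355),0.006).round(3))
print("can: lid R edge, side L,R, top,foot")
print(plane(c,*T(265,195),0.09).round(3))
for p in [(285,247),(360,247)]: print(plane(s,*S(*p),0.09).round(3))
print(plane(s,*S(322,314),0.006).round(3))
print("pitcher rim top L R top bot")
for p in [(176,532),(247,532),(212,495),(212,565)]: print(plane(c,*T(*p),0.1).round(3))
print("shaker lid top view edges L,R,T,B z.158; ")
for p in [(453,328),(507,328),(480,300),(480,356)]: print(plane(c,*T(*p),0.158).round(3))
print("side L R top z.158, foot")
for p in [(264,382),(320,382)]: print(plane(s,*S(*p),0.158).round(3))
print(plane(s,*S(291,365),0.168).round(3),plane(s,*S(290,498),0).round(3))
print("mat side corners", [plane(s,*S(*p),0.006).round(3) for p in [(379,311),(120,381)]])
print("mat top corners", [plane(c,*T(*p),0.006).round(3) for p in [(278,153),(275,585),(166,587)]])
print("tamper",plane(c,*T(515,240),0.08).round(3), plane(s,*S(391,490),0).round(3))
print("peg tips",[plane(c,*T(*p),0.36).round(3) for p in [(196,129),(196,219),(196,312),(193,404),(192,499)]])
E
```

```text
knock rim top view R,top,bottom
[0.525 0.248 0.101]
[0.581 0.307 0.101]
[0.468 0.283 0.101]
[0.524 0.363 0.101]
knock side rim L,R,top, bottomfoot
[0.475 0.323 0.101]
[0.578 0.283 0.101]
[0.545 0.356 0.101]
[0.514 0.275 0.006]
can: lid R edge, side L,R, top,foot
[0.732 0.259 0.09 ]
[0.698 0.337 0.09 ]
[0.791 0.301 0.09 ]
[0.731 0.283 0.006]
pitcher rim top L R top bot
[0.345 0.345 0.1  ]
[0.346 0.266 0.1  ]
[0.387 0.306 0.1  ]
[0.31  0.304 0.1  ]
shaker lid top view edges L,R,T,B z.158; 
[0.567 0.041 0.158]
[ 0.568 -0.018  0.158]
[0.599 0.012 0.158]
[0.537 0.011 0.158]
side L R top z.158, foot
[0.54  0.023 0.158]
[0.598 0.001 0.158]
[0.575 0.029 0.168] [ 0.56  -0.013  0.   ]
mat side corners [array([0.806, 0.261, 0.006]), array([0.435, 0.251, 0.006])]
mat top corners [array([0.806, 0.256, 0.006]), array([0.289, 0.245, 0.006]), array([0.285, 0.371, 0.006])]
tamper [ 0.684 -0.029  0.08 ] [ 0.677 -0.045  0.   ]
peg tips [array([0.728, 0.293, 0.36 ]), array([0.637, 0.289, 0.36 ]), array([0.546, 0.286, 0.36 ]), array([0.457, 0.286, 0.36 ]), array([0.367, 0.283, 0.36 ])]
```

```bash
cat >> h.py <<'E'
def goalR(psi,th):
    p,t=np.radians(psi),np.radians(th); z=np.array([np.cos(t)*np.cos(p),np.cos(t)*np.sin(p),-np.sin(t)])
    x=np.array([-np.sin(t)*np.cos(p),-np.sin(t)*np.sin(p),-np.cos(t)]); return np.c_[x,np.cross(z,x),z]
def delta(pos,psi,th):
    s=env.get_state(); w,x,y,z=s['orientation']; C=R.from_quat([x,y,z,w]).as_matrix()
    rv=R.from_matrix(goalR(psi,th)@C.T).as_rotvec()
    print('shift units',((np.array(pos)-s['tcp_pos'])/.04).round(2),'turn units',(np.degrees(rv)/8).round(2),'|deg|',np.degrees(np.linalg.norm(rv)).round(1))
def st():
    s=env.get_state(); w,x,y,z=s['orientation']; C=R.from_quat([x,y,z,w]).as_matrix()
    print(s['clock'],'tcp',np.round(s['tcp_pos'],4),'z',C[:,2].round(3),'y',C[:,1].round(3),'q',np.round(s['joint_pos'],3),'F',np.round(s['wrist_force'],1),'gap',s['finger_gap'])
E
python3 - <<'E'
from h import *
st(); delta([.568,.012,.26],1,35); delta([.568,.012,.26],1,90)
E
```

```text
0.35 tcp [ 0.1818 -0.5454  0.2501] z [-0.  0. -1.] y [ 0.316 -0.949 -0.   ] q [-1.389  0.313  0.046  1.304  0.     1.431] F [ 0.1 -0.5  0. ] gap 0.08583822578178761
shift units [ 9.65 13.94  0.25] turn units [-9.45 -1.62 18.2 ] |deg| 164.6
shift units [ 9.65 13.94  0.25] turn units [ 0.   -0.   20.32] |deg| 162.6
```

Request:
{"op": "move_arm", "data": {
  "commands": [
    [[0.48,0.7,0.2],[0,0,1],1],
    [[0.48,0.7,0.2],[0,0,1],1],
    [[0.48,0.7,0.2],[0,0,1],1],
    [[0.48,0.7,0.2],[0,0,1],1],
    [[0.48,0.7,0.2],[0,0,1],1]
  ]
}}

```text
clock: 0.85
tcp_pos: [0.2784, -0.4044, 0.2907]
orientation: [0.0, 0.871, 0.491, 0.0]
wrist_force: [0.6, -0.4, 0.4]
finger_gap: 0.0854
```

Request:
{"op": "move_arm", "data": {
  "commands": [
    [[0.48,0.7,0.1],[0,0,1],1],
    [[0.48,0.7,0.1],[0,0,1],1],
    [[0.48,0.7,0.1],[0,0,1],1],
    [[0.48,0.7,0],[0,0,1],1],
    [[0.48,0.7,0],[0,0,1],1]
  ]
}}

```text
clock: 1.35
tcp_pos: [0.3745, -0.2644, 0.3027]
orientation: [0.0, 0.651, 0.759, -0.0]
wrist_force: [0.0, 0.0, 0.2]
finger_gap: 0.0854
```

Request:
{"op": "move_arm", "data": {
  "commands": [
    [[0.48,0.7,0],[0,0,1],1],
    [[0.48,0.7,0],[0,0,1],1],
    [[0.48,0.7,0],[0,0,1],1],
    [[0.48,0.7,0],[0,0,1],1],
    [[0.48,0.7,0],[0,0,1],1]
  ]
}}

```text
clock: 1.85
tcp_pos: [0.4705, -0.1242, 0.3025]
orientation: [0.0, 0.352, 0.936, -0.0]
wrist_force: [0.3, 0.6, 0.5]
finger_gap: 0.0856
```

Request:
{"op": "move_arm", "data": {
  "commands": [
    [[0.48,0.7,0],[0,0,1],1],
    [[0.48,0.7,0],[0,0,1],1],
    [[0.3,0.7,0],[0,0,1],1],
    [[0.1,0.7,0],[0,0,1],1],
    [[0.1,0.6,0],[0,0,1],1]
  ]
}}

```text
clock: 2.35
tcp_pos: [0.5285, 0.012, 0.3022]
orientation: [-0.0, 0.01, 1.0, 0.0]
wrist_force: [-0.5, -0.2, 0.2]
finger_gap: 0.0856
```

```bash
python3 - <<'E'
from h import *
st(); delta([.568,.012,.28],1,35)
c=read("wrist"); cv2.imwrite("pics/w1.png",c['frame'][:,:,::-1])
E
```

```text
2.35 tcp [0.5285 0.012  0.3022] z [-0.  0. -1.] y [0.021 1.    0.   ] q [-0.129  0.213  0.039  1.397  0.    -0.109] F [-0.5 -0.2  0.2] gap 0.0856162317603656
shift units [ 0.99 -0.   -0.55] turn units [-0.01 -6.88  0.25] |deg| 55.1
```

View pics/w1.png

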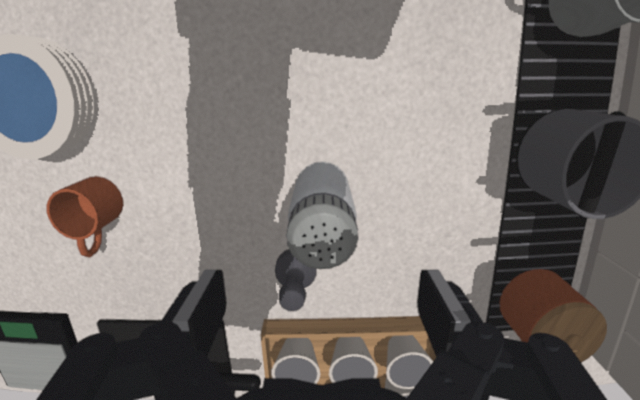

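```bash
python3 - <<'E'
from h import *
c=read("wrist")
for n,p,z in [("lid",(323,232),.158),("lidL",(288,232),.158),("lidR",(358,232),.158),("can low-left base",(503,300),.006),("can base top",(535,270),.006),("can lid c",(565,333),.095),("can lid top",(575,302),.095),("knock rim low",(600,217),.101),("knock rim L",(563,170),.101),("knock foot low",(545,185),.006),("knock foot L",(518,150),.006),("mat edge",(523,30),.006),("mat edge2",(491,315),.006)]: print(n,plane(c,*p,z).round(3))
crop(c,440,60,640,380,2,"pics/w1c.png")
print(env.get_state()['clock'])
E
```

```text
lid [0.564 0.017 0.158]
lidL [ 0.564 -0.013  0.158]
lidR [0.565 0.047 0.158]
can low-left base [0.748 0.284 0.006]
can base top [0.698 0.324 0.006]
can lid c [0.738 0.32  0.095]
can lid top [0.691 0.321 0.095]
knock rim low [0.578 0.317 0.101]
knock rim L [0.526 0.261 0.101]
knock foot low [0.57  0.311 0.006]
knock foot L [0.524 0.266 0.006]
mat edge [0.383 0.251 0.006]
mat edge2 [0.774 0.27  0.006]
2.45
```

View pics/w1c.png

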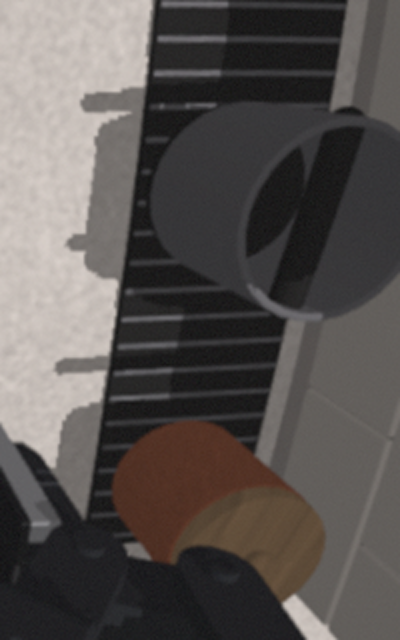

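Request:
{"op": "move_arm", "data": {
  "commands": [
    [[0.14,0,0.2],[0,-0.98,0.05],1],
    [[0.14,0,0.2],[0,-0.98,0.05],1],
    [[0.14,0,0],[0,-0.98,0.05],1],
    [[0.14,0,0],[0,-0.98,0.05],1],
    [[0.14,0,0],[0,-0.98,0.05],1]
  ]
}}

```text
clock: 2.95
tcp_pos: [0.5562, 0.0097, 0.3197]
orientation: [0.339, -0.003, 0.941, 0.004]
wrist_force: [0.4, -0.4, -0.0]
finger_gap: 0.0852
```

Request:
{"op": "move_arm", "data": {
  "commands": [
    [[0.14,0,-0.4],[0,-0.98,0],1],
    [[0.1,0.03,-0.55],[0,-0.98,0],1],
    [[0,0,0],[0,0,0],1]
  ]
}}

```text
clock: 3.25
tcp_pos: [0.5574, 0.0118, 0.2742]
orientation: [0.426, -0.002, 0.905, 0.006]
wrist_force: [-2.9, -0.1, -3.0]
finger_gap: 0.0855
```

```bash
python3 - <<'E'
from h import *
st(); delta([.567,.014,.146],1,35)
c=read("wrist"); cv2.imwrite("pics/w2.png",c['frame'][:,:,::-1])
c=read("side"); crop(c,230,90,390,265,3,"pics/s2.png")
E
```

```text
3.25 tcp [0.5574 0.0118 0.2742] z [ 0.771  0.012 -0.637] y [-0.009  1.     0.008] q [-0.213 -0.282 -0.887  0.098  0.176 -0.136] F [-2.9 -0.1 -3. ] gap 0.0855453539055877
shift units [ 0.24  0.05 -3.21] turn units [-0.05 -0.57  0.06] |deg| 4.6
```

View pics/w2.png

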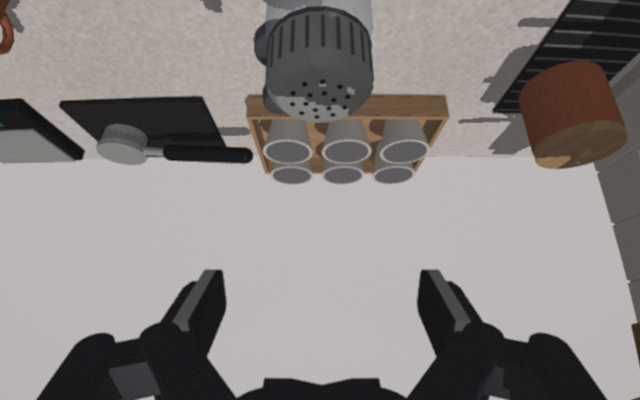

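View pics/s2.png

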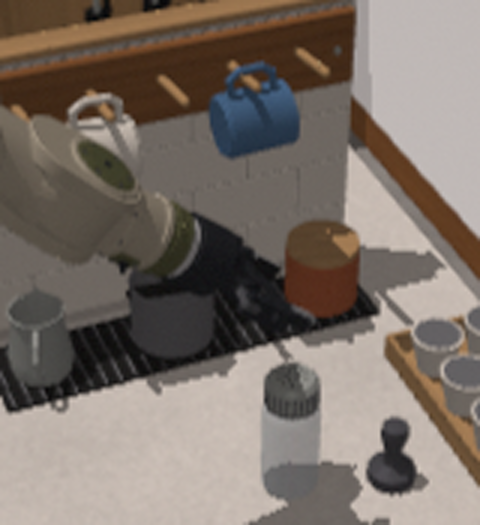

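Request:
{"op": "move_arm", "data": {
  "commands": [
    [[0.12,0.02,-0.6],[0,0,0],1],
    [[0.12,0,-0.6],[0,0,0],1],
    [[0,0,-0.6],[0,0,0],1],
    [[0,0,-0.5],[0,0,0],1],
    [[0,0,0],[0,0,0],1]
  ]
}}

```text
clock: 3.85
tcp_pos: [0.5787, 0.0108, 0.1964]
orientation: [0.434, -0.004, 0.901, 0.004]
wrist_force: [0.6, 0.4, 0.0]
finger_gap: 0.0858
```

```bash
python3 - <<'E'
from h import *
st(); delta([.567,.0125,.146],0,40)
c=read("wrist"); cv2.imwrite("pics/w3.png",c['frame'][:,:,::-1])
E
```

```text
3.85 tcp [0.5787 0.0108 0.1964] z [ 0.781  0.011 -0.624] y [-0.011  1.     0.004] q [-0.203 -0.106 -1.012 -0.22   0.169 -0.132] F [0.6 0.4 0. ] gap 0.08576484399255314
shift units [-0.29  0.04 -1.26] turn units [-0.03  0.17 -0.08] |deg| 1.5
```

View pics/w3.png

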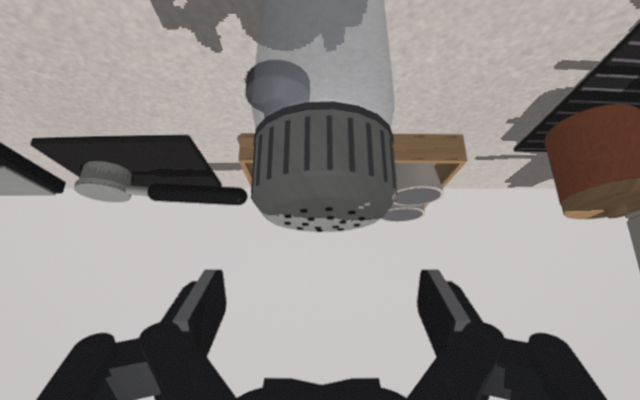

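Request:
{"op": "move_arm", "data": {
  "commands": [
    [[0,0,0.6],[0,0,0.4],1],
    [[0,0,0.4],[0,0,1],1],
    [[0,0,0],[0,0,1],1],
    [[0,0,0],[0,0,1],1],
    [[0,0,0],[0,0,1],1]
  ]
}}

```text
clock: 4.4
tcp_pos: [0.5782, 0.0099, 0.2412]
orientation: [0.415, -0.28, 0.855, 0.134]
wrist_force: [-0.4, -0.2, -0.4]
finger_gap: 0.0855
```

Request:
{"op": "move_arm", "data": {
  "commands": [
    [[0,0,0],[0,0,1],1],
    [[0,0,0],[0,0,0.9],1],
    [[0,0,0],[0,0,0],1]
  ]
}}

```text
clock: 4.7
tcp_pos: [0.5799, 0.008, 0.2388]
orientation: [0.392, -0.387, 0.813, 0.188]
wrist_force: [0.2, 0.2, 0.5]
finger_gap: 0.0852
```

```bash
python3 - <<'E'
from h import *
st(); delta([.567,.0125,.146],50,38)
E
```

```text
4.7 tcp [0.5799 0.008  0.2388] z [ 0.491  0.609 -0.623] y [-0.777  0.629  0.002] q [-0.524  0.141 -0.485  0.754  0.884 -1.323] F [0.2 0.2 0.5] gap 0.08520223959205234
shift units [-0.32  0.11 -2.32] turn units [ 0.04 -0.05 -0.13] |deg| 1.1
```

Request:
{"op": "move_arm", "data": {
  "commands": [
    [[-0.32,0.11,0],[0,0,0],1],
    [[0,0,-0.6],[0,0,0],1],
    [[0,0,-0.6],[0,0,0],1],
    [[0,0,-0.2],[0,0,0],1],
    [[0,0,0],[0,0,0],1]
  ]
}}

```text
clock: 5.2
tcp_pos: [0.5621, 0.017, 0.1798]
orientation: [0.391, -0.387, 0.813, 0.189]
wrist_force: [0.3, 0.7, 0.7]
finger_gap: 0.0855
```

```bash
python3 - <<'E'
from h import *
st(); delta([.567,.0125,.146],50,38)
c=read("wrist"); cv2.imwrite("pics/w4.png",c['frame'][:,:,::-1])
s=read("side");crop(s,230,90,390,265,3,"pics/s4.png")
E
```

```text
5.2 tcp [0.5621 0.017  0.1798] z [ 0.49   0.61  -0.623] y [-0.778  0.629  0.004] q [-0.527  0.175 -0.612  0.599  0.884 -1.328] F [0.3 0.7 0.7] gap 0.0855364429998803
shift units [ 0.12 -0.11 -0.84] turn units [ 0.03 -0.07 -0.13] |deg| 1.2
```

View pics/w4.png

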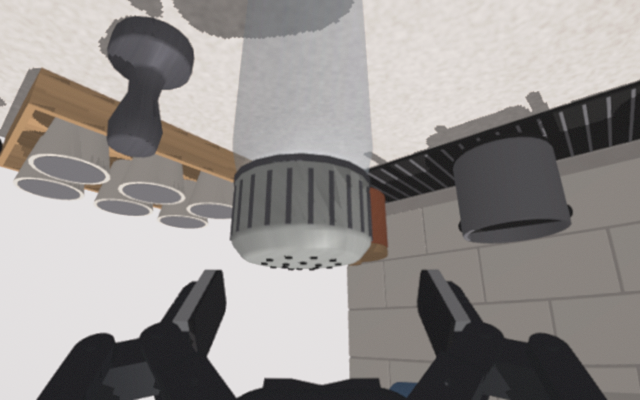

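View pics/s4.png

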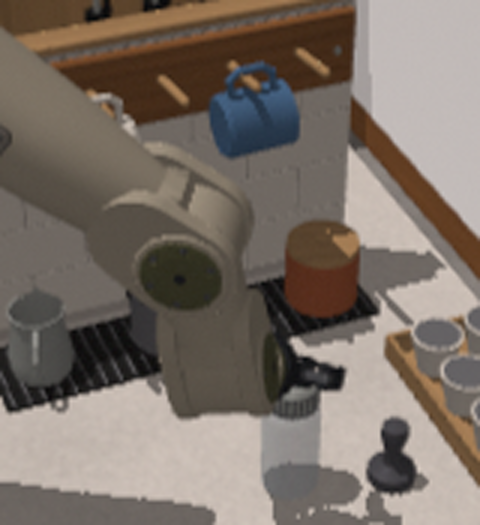

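Request:
{"op": "move_arm", "data": {
  "commands": [
    [[0.15,-0.13,0],[0,0,0],1],
    [[0,0,-0.4],[0,0,0],1],
    [[0,0,-0.4],[0,0,0],1],
    [[0,0,0],[0,0,0],1]
  ]
}}

```text
clock: 5.7
tcp_pos: [0.569, 0.0107, 0.1467]
orientation: [0.391, -0.387, 0.814, 0.189]
wrist_force: [-0.3, 0.4, 0.5]
finger_gap: 0.0854
```

```bash
python3 - <<'E'
from h import *
st(); delta([.567,.0125,.146],50,38)
c=read("wrist"); cv2.imwrite("pics/w5.png",c['frame'][:,:,::-1])
E
```

```text
5.7 tcp [0.569  0.0107 0.1467] z [ 0.489  0.61  -0.623] y [-0.777  0.629  0.005] q [-0.532  0.237 -0.632  0.523  0.885 -1.335] F [-0.3  0.4  0.5] gap 0.08539300912606151
shift units [-0.05  0.04 -0.02] turn units [ 0.03 -0.07 -0.13] |deg| 1.2
```

View pics/w5.png

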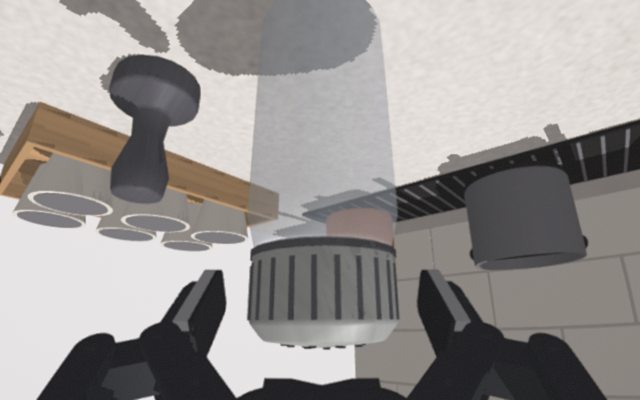

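Request:
{"op": "move_arm", "data": {
  "commands": [
    [[0,0,0],[0,0,0],-1],
    [[0,0,0],[0,0,0],-1],
    [[0,0,0],[0,0,0],-1],
    [[0,0,0],[0,0,0],-1],
    [[0,0,0],[0,0,0],-1]
  ],
  "newtons": 45
}}

```text
clock: 6.25
tcp_pos: [0.5698, 0.0107, 0.149]
orientation: [0.392, -0.388, 0.813, 0.188]
wrist_force: [-1.7, -0.6, 5.1]
finger_gap: 0.0608
```

```bash
python3 - <<'E'
from h import *
st()
c=read("wrist"); cv2.imwrite("pics/w6.png",c['frame'][:,:,::-1])
E
```

```text
6.25 tcp [0.5698 0.0107 0.149 ] z [ 0.492  0.61  -0.621] y [-0.778  0.628  0.002] q [-0.531  0.234 -0.631  0.523  0.887 -1.335] F [-1.7 -0.6  5.1] gap 0.06078361182640315
```

View pics/w6.png

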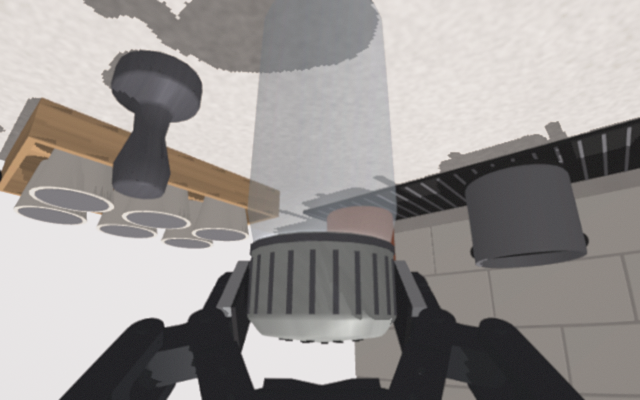

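Request:
{"op": "move_arm", "data": {
  "commands": [
    [[0,0,0.1],[0,0,0],-1],
    [[0,0,0.2],[0,0,0],-1],
    [[0,0,0.3],[0,0,0],-1],
    [[0,0,0.3],[0,0,0],-1],
    [[0,0,0],[0,0,0],-1]
  ]
}}

```text
clock: 6.8
tcp_pos: [0.5696, 0.0105, 0.1849]
orientation: [0.391, -0.388, 0.813, 0.188]
wrist_force: [-0.1, -0.4, -5.2]
finger_gap: 0.0601
```

```bash
python3 - <<'E'
from h import *
st()
c=read("wrist"); cv2.imwrite("pics/w7.png",c['frame'][:,:,::-1])
c=read("side"); crop(c,230,90,390,265,3,"pics/s7.png")
E
```

```text
6.8 tcp [0.5696 0.0105 0.1849] z [ 0.491  0.609 -0.623] y [-0.778  0.629  0.002] q [-0.531  0.184 -0.584  0.62   0.885 -1.335] F [-0.1 -0.4 -5.2] gap 0.06006329570756315
```

View pics/w7.png

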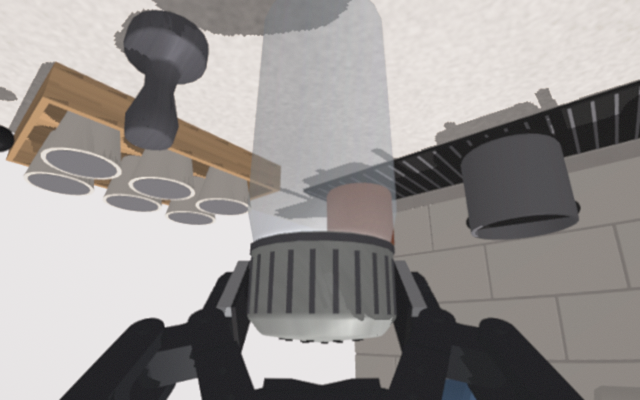

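View pics/s7.png

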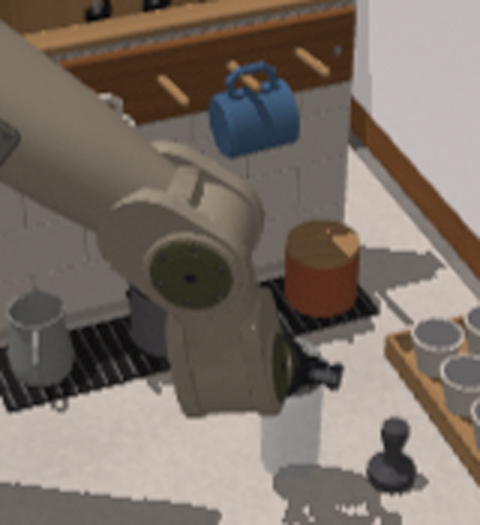

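Request:
{"op": "move_arm", "data": {
  "commands": [
    [[0.15,0.3,0],[0,0,0.2],-1],
    [[0.28,0.6,0],[0,0,0.35],-1],
    [[0.3,0.6,0],[0,0,0.35],-1],
    [[0.3,0.6,0],[0,0,0.35],-1],
    [[0.28,0.6,0],[0,0,0.3],-1]
  ]
}}

```text
clock: 7.4
tcp_pos: [0.6217, 0.1204, 0.1824]
orientation: [0.368, -0.474, 0.766, 0.231]
wrist_force: [0.1, -1.2, -3.9]
finger_gap: 0.0602
```

Request:
{"op": "move_arm", "data": {
  "commands": [
    [[0.2,0.4,0],[0,0,0.2],-1],
    [[0.15,0.3,0],[0,0,0],-1],
    [[0,0,0],[0,0,0],-1]
  ]
}}

```text
clock: 7.7
tcp_pos: [0.6353, 0.1492, 0.1824]
orientation: [0.364, -0.485, 0.759, 0.236]
wrist_force: [-0.1, -1.3, -4.7]
finger_gap: 0.0607
```

```bash
python3 - <<'E'
from h import *
st(); delta([.636,.302,.185],65,38)
c=read("wrist"); cv2.imwrite("pics/w8.png",c['frame'][:,:,::-1])
c=read("side"); crop(c,230,90,390,265,3,"pics/s8.png")
c=read("top"); crop(c,160,80,360,290,3,"pics/t8.png")
E
```

```text
7.7 tcp [0.6353 0.1492 0.1824] z [ 0.324  0.712 -0.623] y [-0.908  0.419  0.005] q [-0.24   0.325 -0.401  0.615  0.877 -1.269] F [-0.1 -1.3 -4.7] gap 0.060717957341010785
shift units [0.02 3.82 0.07] turn units [ 0.04 -0.06 -0.03] |deg| 0.7
```

View pics/w8.png

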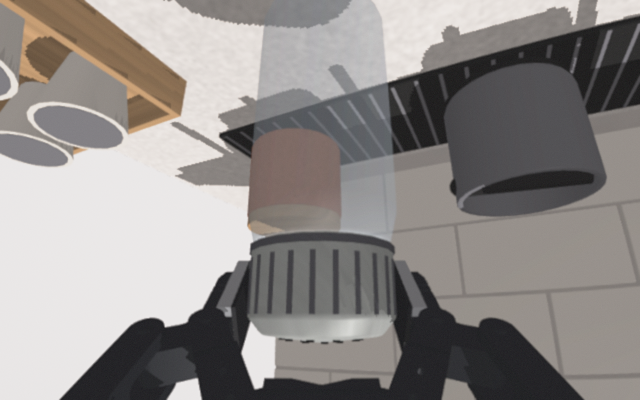

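View pics/s8.png

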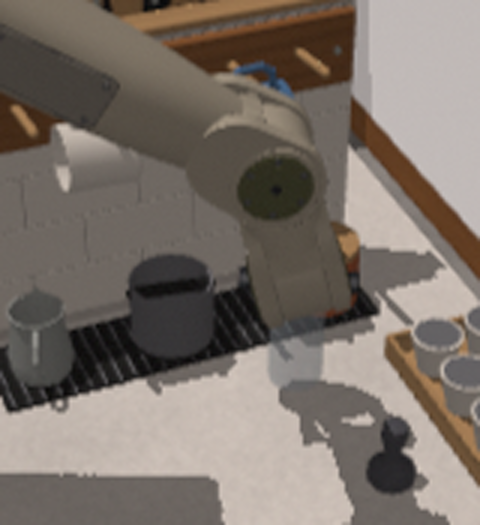

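View pics/t8.png

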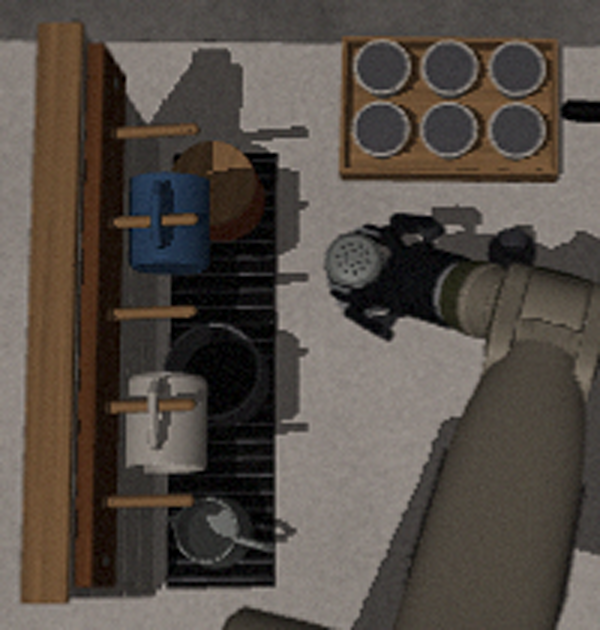

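```bash
python3 - <<'E'
from h import *
c=read("top");T=lambda u,v:(160+u/3-1/3,80+v/3-1/3)
print("cam",np.linalg.inv(c['camera_from_world'])[:3,3].round(3))
print("can base low",plane(c,*T(233,243),.006).round(4),"knock top",plane(c,*T(217,322),.101).round(4))
z0=env.get_state()['tcp_pos'][2]-.149
print("lid", plane(c,*T(356,261),.158+z0+.003).round(4), 'edges',[plane(c,*T(*p),.158+z0).round(4) for p in [(326,259),(384,261),(353,232),(353,292)]],z0)
s=read("side");S=lambda u,v:(230+u/3-1/3,90+v/3-1/3)
print("foot side",plane(s,*S(295,390),z0).round(4))
w=read("wrist")
print("wrist: can", [plane(w,*p,.006).round(3) for p in [(338,145),(295,127)]], "knock L foot",[plane(w,*p,.006).round(3) for p in [(446,110)]],"rim low",plane(w,456,195,.101).round(3))
E
```

```text
cam [0.282 0.027 1.834]
can base low [0.6937 0.307  0.006 ] knock top [0.5811 0.3074 0.101 ]
lid [0.6328 0.1455 0.1948] edges [array([0.6353, 0.178 , 0.1918]), array([0.6338, 0.1156, 0.1918]), array([0.6653, 0.1496, 0.1918]), array([0.5995, 0.1482, 0.1918])] 0.03382994320883434
foot side [0.6242 0.1254 0.0338]
wrist: can [array([0.699, 0.33 , 0.006]), array([0.724, 0.276, 0.006])] knock L foot [array([0.579, 0.31 , 0.006])] rim low [0.581 0.284 0.101]
```

Request:
{"op": "move_arm", "data": {
  "commands": [
    [[0.06,0.3,0],[0,0,0],-1],
    [[0,0.5,0],[0,0,0],-1],
    [[0,0.5,0],[0,0,0],-1],
    [[0,0.5,0],[0,0,0],-1],
    [[0,0.1,0],[0,0,0],-1]
  ]
}}

```text
clock: 8.5
tcp_pos: [0.637, 0.2241, 0.1836]
orientation: [0.365, -0.484, 0.76, 0.235]
wrist_force: [-0.9, -0.5, -3.7]
finger_gap: 0.0607
```

```bash
python3 - <<'E'
from h import *
st(); delta([.638,.304,.185],65,38)
c=read("wrist"); cv2.imwrite("pics/w9.png",c['frame'][:,:,::-1])
c=read("top"); crop(c,160,80,360,290,3,"pics/t9.png")
E
```

```text
8.5 tcp [0.637  0.2241 0.1836] z [ 0.327  0.711 -0.623] y [-0.907  0.421  0.004] q [-0.103  0.295 -0.46   0.431  0.835 -1.066] F [-0.9 -0.5 -3.7] gap 0.0607421317042796
shift units [0.03 2.   0.03] turn units [ 0.04 -0.05 -0.02] |deg| 0.6
```

View pics/w9.png

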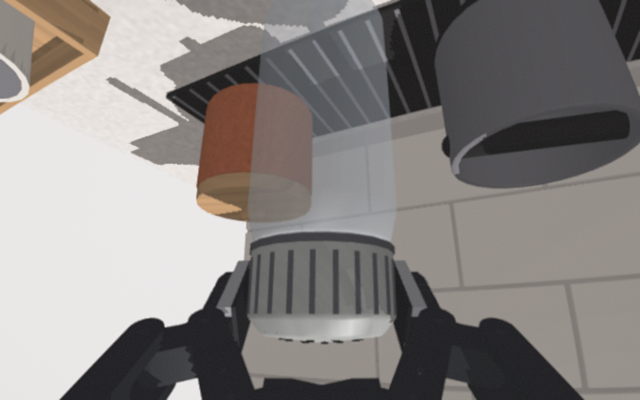

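View pics/t9.png

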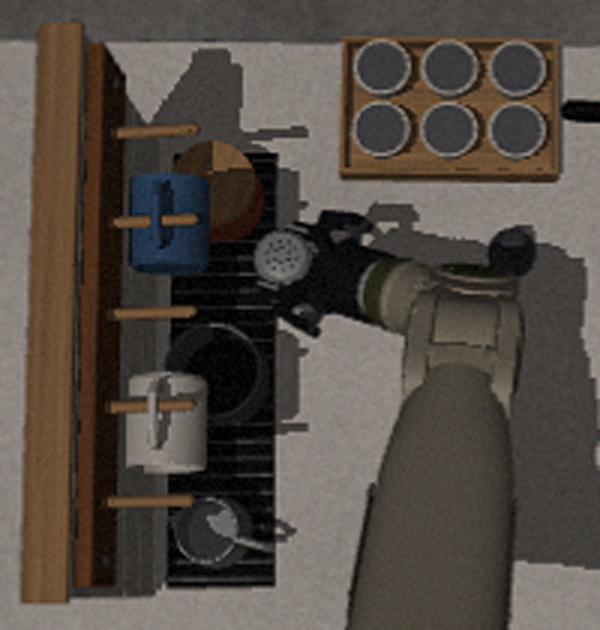

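Request:
{"op": "move_arm", "data": {
  "commands": [
    [[0.03,0.4,0],[0,0,0],-1],
    [[0,0.5,0],[0,0,0],-1],
    [[0,0.5,0],[0,0,0],-1],
    [[0,0.4,0],[0,0,0],-1],
    [[0,0.15,0],[0,0,0],-1]
  ]
}}

```text
clock: 9.1
tcp_pos: [0.6389, 0.301, 0.1834]
orientation: [0.365, -0.484, 0.76, 0.235]
wrist_force: [-0.4, -0.7, -5.4]
finger_gap: 0.0608
```

```bash
python3 - <<'E'
from h import *
st(); delta([.638,.304,.155],65,38)
c=read("wrist"); cv2.imwrite("pics/w10.png",c['frame'][:,:,::-1])
c=read("top"); crop(c,160,80,360,290,3,"pics/t10.png")
c=read("side"); crop(c,230,90,390,265,3,"pics/s10.png")
E
```

```text
9.1 tcp [0.6389 0.301  0.1834] z [ 0.327  0.71  -0.623] y [-0.907  0.422  0.004] q [ 0.039  0.295 -0.485  0.273  0.772 -0.881] F [-0.4 -0.7 -5.4] gap 0.06076050577006186
shift units [-0.02  0.08 -0.71] turn units [ 0.05 -0.06 -0.01] |deg| 0.6
```

View pics/w10.png

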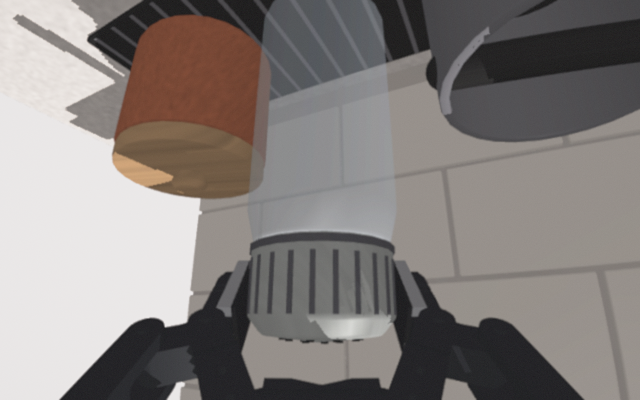

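View pics/t10.png

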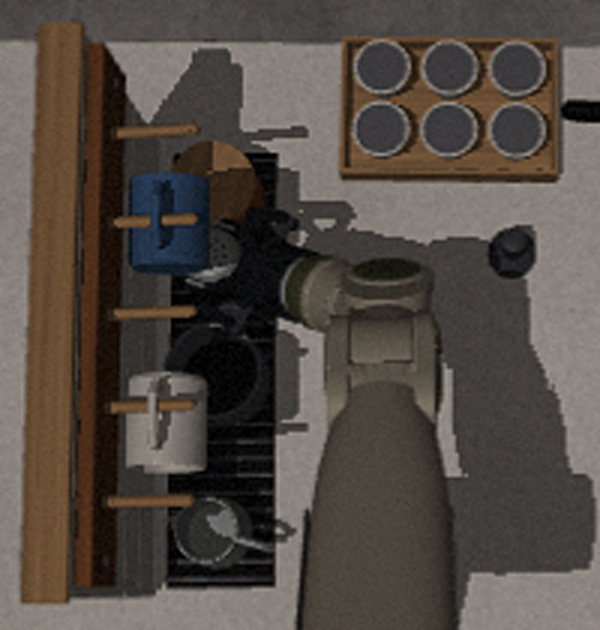

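View pics/s10.png

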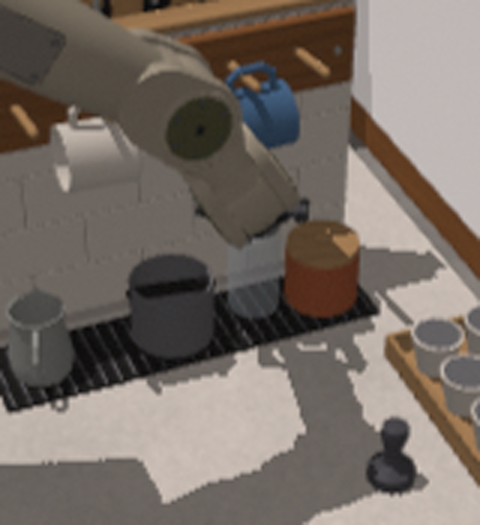

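Request:
{"op": "move_arm", "data": {
  "commands": [
    [[-0.05,0.05,-0.15],[0,0,0],-1],
    [[0,0,-0.2],[0,0,0],-1],
    [[0,0,-0.15],[0,0,0],-1],
    [[0,0,-0.05],[0,0,0],-1],
    [[0,0,0],[0,0,0],-1]
  ]
}}

```text
clock: 9.75
tcp_pos: [0.6367, 0.3026, 0.1605]
orientation: [0.365, -0.483, 0.76, 0.235]
wrist_force: [-0.3, -0.3, -5.7]
finger_gap: 0.0606
```

Request:
{"op": "move_arm", "data": {
  "commands": [
    [[0,0,-0.04],[0,0,0],-1],
    [[0,0,-0.03],[0,0,0],-1],
    [[0,0,0],[0,0,0],-1]
  ]
}}

```text
clock: 10.05
tcp_pos: [0.6371, 0.3028, 0.1588]
orientation: [0.365, -0.484, 0.76, 0.235]
wrist_force: [-0.5, 0.0, -3.8]
finger_gap: 0.0599
```

Request:
{"op": "move_arm", "data": {
  "commands": [
    [[0,0,-0.04],[0,0,0],-1],
    [[0,0,0],[0,0,0],-1],
    [[0,0,0],[0,0,0],-1]
  ]
}}

```text
clock: 10.35
tcp_pos: [0.6371, 0.3029, 0.1572]
orientation: [0.365, -0.484, 0.76, 0.235]
wrist_force: [0.2, 0.2, -4.6]
finger_gap: 0.0603
```

Request:
{"op": "move_arm", "data": {
  "commands": [
    [[0,0,-0.04],[0,0,0],-1],
    [[0,0,0],[0,0,0],-1],
    [[0,0,0],[0,0,0],-1]
  ]
}}

```text
clock: 10.65
tcp_pos: [0.637, 0.3029, 0.1554]
orientation: [0.365, -0.484, 0.76, 0.235]
wrist_force: [-1.2, -0.1, -4.9]
finger_gap: 0.0606
```

```bash
python3 - <<'E'
from h import *
st()
E
```

```text
10.65 tcp [0.637  0.3029 0.1554] z [ 0.328  0.71  -0.623] y [-0.907  0.422  0.004] q [ 0.042  0.329 -0.523  0.198  0.77  -0.876] F [-1.2 -0.1 -4.9] gap 0.060563547533973555
```

Request:
{"op": "move_arm", "data": {
  "commands": [
    [[0,0,-0.04],[0,0,0],-1],
    [[0,0,0],[0,0,0],-1],
    [[0,0,0],[0,0,0],-1]
  ]
}}

```text
clock: 10.95
tcp_pos: [0.6374, 0.3032, 0.1551]
orientation: [0.366, -0.484, 0.759, 0.235]
wrist_force: [-2.4, 1.0, 1.4]
finger_gap: 0.0603
```

Request:
{"op": "move_arm", "data": {
  "commands": [
    [[0,0,-0.03],[0,0,0],-1],
    [[0,0,0],[0,0,0],-1],
    [[0,0,0],[0,0,0],-1]
  ]
}}

```text
clock: 11.25
tcp_pos: [0.6376, 0.3037, 0.1552]
orientation: [0.367, -0.484, 0.759, 0.236]
wrist_force: [-4.9, 0.1, 7.3]
finger_gap: 0.0605
```

Request:
{"op": "move_arm", "data": {
  "commands": [
    [[0,0,0.03],[0,0,0],-1],
    [[0,0,0],[0,0,0],-1]
  ]
}}

```text
clock: 11.45
tcp_pos: [0.6374, 0.3032, 0.1551]
orientation: [0.366, -0.484, 0.759, 0.235]
wrist_force: [-2.7, -0.1, 4.7]
finger_gap: 0.0605
```

```bash
python3 - <<'E'
from h import *
st()
c=read("wrist"); cv2.imwrite("pics/w11.png",c['frame'][:,:,::-1])
c=read("side"); crop(c,280,140,370,215,6,"pics/s11.png")
E
```

```text
11.45 tcp [0.6374 0.3032 0.1551] z [ 0.328  0.711 -0.621] y [-0.907  0.421  0.003] q [ 0.042  0.33  -0.524  0.194  0.771 -0.876] F [-2.7 -0.1  4.7] gap 0.06049602976427111
```

View pics/w11.png

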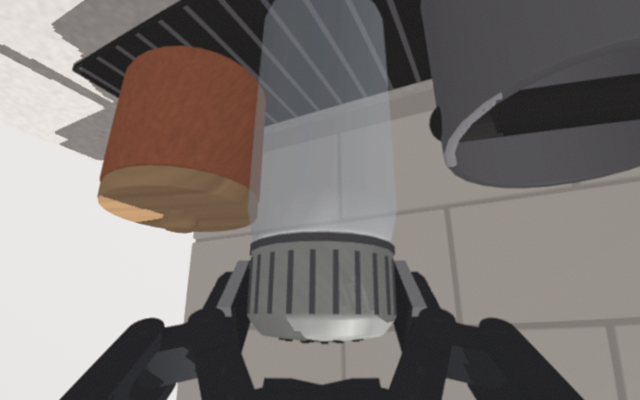

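View pics/s11.png

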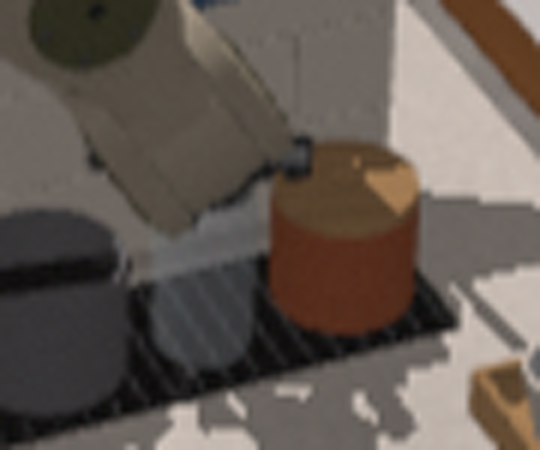

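```bash
python3 - <<'E'
from h import *
s=read("side");S=lambda u,v:(280+u/6-.4,140+v/6-.4)
print("base front",plane(s,*S(202,370),.006).round(4)," mat edge",[plane(s,*S(*p),.006).round(4) for p in [(455,325),(202,392)]],"LR",[plane(s,*S(*p),.02).round(4) for p in [(150,335),(254,335)]])
E
```

```text
base front [0.625  0.2767 0.006 ]  mat edge [array([0.803 , 0.2595, 0.006 ]), array([0.6167, 0.2555, 0.006 ])] LR [array([0.5998, 0.3076, 0.02  ]), array([0.6646, 0.2826, 0.02  ])]
```

Request:
{"op": "move_arm", "data": {
  "commands": [
    [[0,0,0],[0,0,0],0.5],
    [[0,0,0],[0,0,0],0.6],
    [[0,0,0],[0,0,0],0.7],
    [[0,0,0],[0,0,0],0.8],
    [[0,0,0],[0,0,0],0.8]
  ]
}}

```text
clock: 12.1
tcp_pos: [0.6372, 0.3027, 0.1538]
orientation: [0.365, -0.484, 0.76, 0.235]
wrist_force: [0.2, 0.6, 0.7]
finger_gap: 0.0767
```

```bash
python3 - <<'E'
from h import *
st()
c=read("wrist"); cv2.imwrite("pics/w12.png",c['frame'][:,:,::-1])
E
```

```text
12.1 tcp [0.6372 0.3027 0.1538] z [ 0.328  0.71  -0.623] y [-0.907  0.422  0.004] q [ 0.042  0.331 -0.525  0.194  0.769 -0.876] F [0.2 0.6 0.7] gap 0.07670452112472648
```

View pics/w12.png

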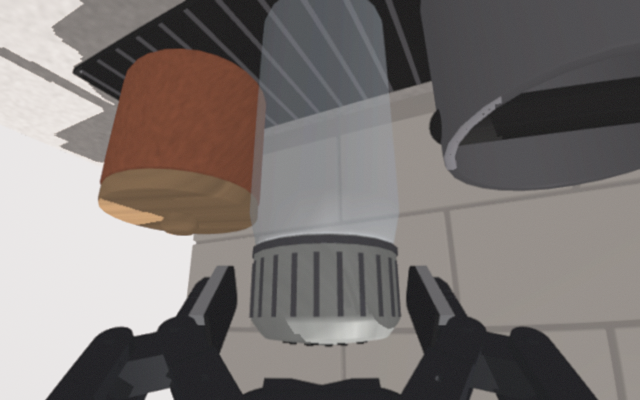

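Request:
{"op": "move_arm", "data": {
  "commands": [
    [[-0.1,-0.22,0.05],[0,0,0],0.8],
    [[-0.17,-0.36,0.05],[0,0,0],0.8],
    [[-0.25,-0.54,0.1],[0,0,0],0.8],
    [[-0.25,-0.54,0.1],[0,0,0],0.8],
    [[-0.25,-0.54,0.1],[0,0,0],0.8]
  ]
}}

```text
clock: 12.65
tcp_pos: [0.5955, 0.2138, 0.1703]
orientation: [0.365, -0.484, 0.76, 0.235]
wrist_force: [0.3, -0.6, -0.6]
finger_gap: 0.0771
```

Request:
{"op": "move_arm", "data": {
  "commands": [
    [[-0.25,-0.54,0.2],[0,0,0],0.8],
    [[-0.25,-0.54,0.4],[0,0,0],0.8],
    [[-0.25,-0.54,0.5],[0,0,0],0.8],
    [[-0.2,-0.5,0.3],[0,0,0],0.8],
    [[0,0,0],[0,0,0],0.8]
  ]
}}

```text
clock: 13.15
tcp_pos: [0.5591, 0.1275, 0.2281]
orientation: [0.366, -0.483, 0.76, 0.233]
wrist_force: [0.1, 1.2, -1.1]
finger_gap: 0.0769
```

```bash
python3 - <<'E'
from h import *
st()
c=read("wrist"); cv2.imwrite("pics/w13.png",c['frame'][:,:,::-1])
c=read("top"); crop(c,160,80,360,290,3,"pics/t13.png")
c=read("side"); crop(c,230,90,390,265,3,"pics/s13.png")
E
```

```text
13.15 tcp [0.5591 0.1275 0.2281] z [ 0.332  0.709 -0.623] y [-0.905  0.425  0.001] q [-0.324  0.163 -0.484  0.781  0.891 -1.387] F [ 0.1  1.2 -1.1] gap 0.0768654953383937
```

View pics/w13.png

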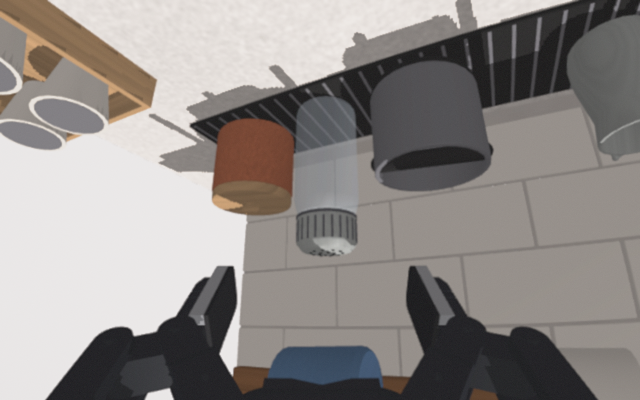

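View pics/t13.png

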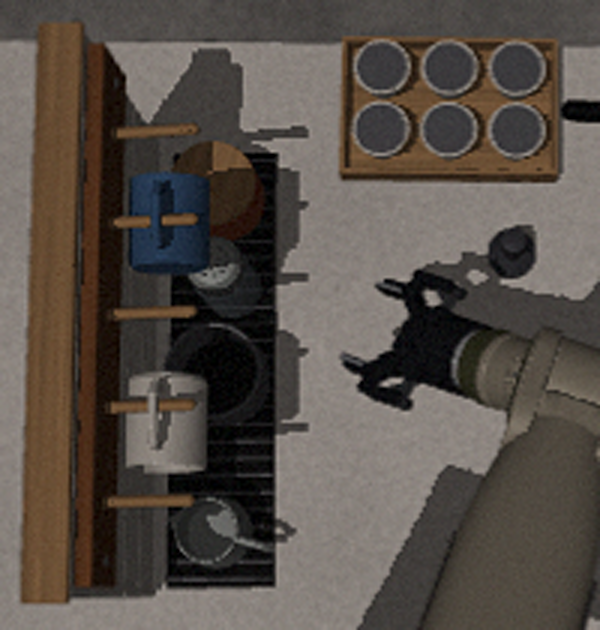

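View pics/s13.png

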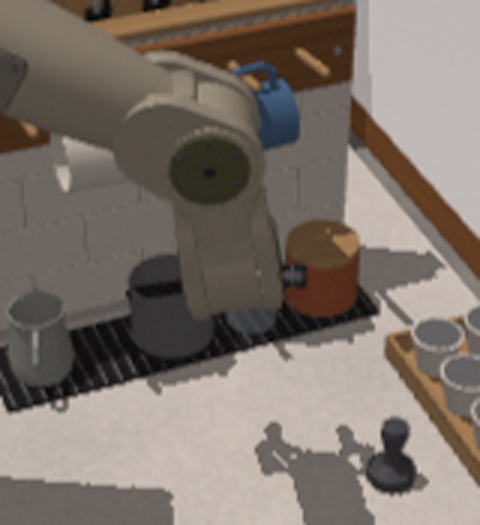

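```bash
python3 - <<'E'
from h import *
c=read("top");T=lambda u,v:(160+u/3-1/3,80+v/3-1/3)
print("base right edge",plane(c,*T(262,295),.012).round(3),"mat edge",plane(c,*T(277,295),.006).round(3))
print(job.hand_in())
E
```

```text
base right edge [0.63  0.269 0.012] mat edge [0.631 0.252 0.006]
the job is handed in; nothing more can be done
None
```

The shaker is standing upright on the mat in the gap between the knock box and the canister, released and with the robot clear. I handed the job in at about 13 s, well under the 51 s limit.

**How it was done:** I gripped the lid with the tool tilted about 38° below horizontal, so the gripper stayed below and in front of the hanging blue mug. The shaker went in low and upright from the open bench. I lowered it in small steps until the wrist force showed it resting on the mat (at most about 7 N), then opened the fingers and backed out.

**Last checks:**
- **Base on the mat:** the front edge of the base measures about 17 mm inside the mat's front edge from the top camera, and about 21 mm from the side camera.
- **Clearance:** the gap measured about 110 mm. By my estimate the shaker has about 16–18 mm to the canister and about 21 mm to the knock box.
- **Nothing moved:** the tamper, the mugs and the things on the mat look unmoved in the final pictures. I did not re-measure the cup and saucers at the end; the arm only passed high over that area at the start.
- **Disagreements:** the wrist camera read things on the mat up to about 10 mm further toward the tiles than the top camera did. I chose the placing position to be safe under either reading.
- **Pickup retry:** my first approach to the shaker, pointing straight out from the base, ran into an elbow joint limit. I turned the tool about 50° before touching anything.

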